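# Close the lid of the slide dryer without a bang

### The arm

A 7-joint arm with a two-finger parallel gripper is mounted at the origin on the work surface. World frame = base frame: x ahead of the robot, y to its left, z up, the work surface at z = 0. Lengths are in m, angles in rad, forces in N, time in s.
With the tool pointing down it reaches from about 0.425 to 0.95 m from the base axis. Payload 4.7 kg.
Tool frame: the origin (TCP) lies at the very end of the fingers, on their centre line; the grasp point (between the pads) lies 19 mm behind it; z points along the fingers, y is the line along which they close (so a half turn about z gives the same grasp; the last joint's range is limited). The gripper opens to 87 mm and grips with 3 to 60 N. Pads are 19 mm wide; open, the fingers measure 117 mm over their backs; the gripper's body (75 mm by 190 mm) begins 51 mm behind the grasp point.
Start: joints at [-1.314, 0.469, -0.049, 1.532, 0.024, 1.141, -0.082], TCP at [0.19, 0.648, 0.223] pointing down, gripper open.
Joint ranges: [-2.59, 2.59], [-0.33, 1.99], [-1.39, 1.29], [0.1, 2.45], [-1.04, 4.18], [0.21, 1.99], [-2.66, 2.66]. Speed limits (rad/s): [2.57, 2.57, 3.14, 3.14, 3.14, 3.14, 3.14].

### API

Orientations are given as a rotation vector (axis times angle).
In Python, from cell import reach, servo_line, move_joints, grip, dwell, solve_ik, read_state, snapshot, IKError, finish_job, silhouettes gives the robot as it stands. Calls block until the motion is done:
- reach(position, orientation): joint-space move of the TCP to a pose.
- servo_line(position, frame=None, velocity=0.15, force_limit=None): straight line of the TCP; frame=None keeps the orientation; velocity is the mean speed in m/s. With force_limit (N) it stops when the force on the tool has changed by that much, and returns True; else False.
- move_joints(angles): joint-space move.
- grip(opening): finger opening in m; the grip force is fixed at half the most; returns when the fingers have stopped.
- dwell(seconds).
- solve_ik(position, orientation): joint angles nearest the present ones, or None.
- read_state(): the state.
- snapshot(name): name is "side" or "top" or "wrist"; returns a dict with "frame" (400x640x3 uint8, red, green, blue), "fx", "fy", "cx", "cy" (pixels), "rvec" (rotation vector, rad) and "tvec" (3), from world to camera coordinates, as OpenCV has them; the wrist camera has in their place "hand_eye" (4x4, takes a point from camera to tool coordinates, whose origin is the TCP and whose axes are the flange's). Camera axes: x right, y down, z forward; pixel columns grow to the right and rows downward; lengths in m; the calibration is good to about 2 mm. The wrist camera is an equidistant fisheye: a pixel r from the principal point sees the ray r / f radians off the axis. A picture is of the moment at which its call begins: read the wrist's pose just before it. There is no depth.
A pose or a line that the arm cannot do raises IKError and nothing moves.
- finish_job(): hands the job in; it is judged then, once.
Trained networks look in the newest picture that a camera, given by its name, has taken for a name from the list of things; names that differ only in an ending like _2 or _b are one class to them, and where a whole thing is asked for, a point or a joint stands for the part that bears it (a point fixed in the world has none). Each returns a list of dicts, best first, with "score" (0 to 1); they miss things now and then, are a little off and sometimes report something else, mostly with a low value. They report only what shows in the picture. A call takes as long as a camera call.
- silhouettes(camera, thing): "mask" (400x640 bool, what is visible of it) and "position" ([column, row] in pixels, amid what is visible of it).
The state is a dict: "clock": time; "joint_pos": joint angles; "qd": joint speeds; "effort": joint torques, N m; "position": TCP position; "orientation": TCP orientation; "wrist_force": force on the tool from outside, world axes, zero at the start; "torque": the same for the moment, N m; "grip_width": finger opening in m; "finger_force": force on a finger pad.
Only numpy, scipy, OpenCV 4.12 (cv2) and the standard library are available. Lean on these libraries where they do the work, as an engineer would, in place of code of your own. Each camera call takes 0.05 s, during which the arm holds its last target. There are 200 camera calls.

### The job

The slide dryer stands open, its lid leaning back past its balance point. Tip the lid forward with the fingers so that it starts to fall, catch it from below on a finger before it lands, and lower it on the finger until it is fully shut, without letting it drop or bang; then take the hand clear. Do not pinch or press the lid hard, never pick anything up, and leave the bottle, the beaker and the carton where they stand.

Things in the scene. Friction and masses are not known exactly. Their poses are not given: they have to be found in the camera images.
- chamber: slide dryer: open-topped white box fixed to the bench, 140 mm deep (x) by 180 mm wide (y) by 110 mm high, holding a rack of glass slides below its rim. Origin: centre of its underside. Its front (dark display) faces its own -x, towards the robot; the hinge runs along y on the far (+x) top rim. Its yaw varies.
- lid (a joint): lid angle in rad: 0 = shut, level on the rim, growing as it opens; upright at 1.57, resting back on a stop at 1.78. The hinge is damped but does not hold: once below about 1.53 the lid falls by itself, slowly at first, in 3 to 6 s, and hits the rim at 0.6 to 1 rad/s if not caught; above that it sinks back on the stop
- lip (a point): middle of the lid's free edge, on its underside (facing the robot when open), 165 mm from the hinge axis. The edge is that of a tongue 110 mm wide that sticks out 25 mm past the lid's main plate, so the shut lid overhangs the dryer's front wall by 25 mm and a finger under the tongue can follow it all the way down
- hinge (a point): middle of the hinge axis, 110 mm above the bench, at the rim; it keeps its place. The lid's underside lies in the plane through this axis. The lid is a grey flat plate, 6 mm thick (the thickness is on its upper side, the back when open), 180 mm wide, about 0.2 kg (varies); it weighs about 1 N at the tongue when level
- amber_bottle: loose amber glass bottle, 56 mm across, 130 mm high, beside the dryer; origin: centre of its underside; leave alone
- beaker: loose white plastic cup, 64 mm across, 70 mm high, on the dryer's other side; origin: centre of its underside; leave alone
- carton: loose green box 75 x 50 x 30 mm lying near the dryer, off to one side of its front; origin: centre of its underside; leave alone

How it is judged:
By the outcome, as a careful person would: the job done as asked, in the order asked, and still so for the second after the job is handed in, with the robot touching nothing.
It also fails if it takes over 53 s, if anything falls off the work surface, if the arm or the gripper's body presses on something with over 40 N, if the wrist force passes 120 N, or if a joint passes its speed limit or range.

## Working session

There is one attempt and no reset: what is moved stays moved. The work goes in short steps, each a Python script; the robot and the scene stay as the last script left them, time stands still between calls to the robot, and variables do not carry over. Pictures are saved under pics/ and viewed, at most 10 in all, crops included, and the job is handed in when it is done.

```bash
mkdir -p pics; ls; python3 - <<'E'
from cell import *
import cv2,numpy as np
s=read_state();print({k:np.round(v,3) for k,v in s.items()})
for c in("side","top"):
    p=snapshot(c);cv2.imwrite(f"pics/{c}0.png",p["frame"][:,:,::-1])
    print(c,p["fx"],p["fy"],p["cx"],p["cy"],p["rvec"],p["tvec"])
    for t in("chamber","lid","amber_bottle","beaker","carton"):
        for r in silhouettes(c,t)[:2]:
            m=r["mask"];ys,xs=np.nonzero(m);print(c,t,round(r["score"],2),r["position"],m.sum(),xs.min(),xs.max(),ys.min(),ys.max())
print(read_state()["clock"])
E
```

```text
pics
{'clock': np.float64(0.0), 'joint_pos': array([-1.314,  0.469, -0.049,  1.534,  0.024,  1.141, -0.082]), 'qd': array([ 0.001, -0.002, -0.   , -0.001,  0.001, -0.   , -0.   ]), 'effort': array([ 0.0000e+00, -5.0798e+01, -8.1000e-02, -2.3615e+01, -6.1000e-02,
        3.8000e-02,  0.0000e+00]), 'position': array([0.19 , 0.647, 0.222]), 'orientation': array([-4.470e-01, -3.109e+00,  3.000e-03]), 'wrist_force': array([ 0.362, -0.207, -0.473]), 'torque': array([-0.006, -0.034, -0.017]), 'finger_force': np.float64(0.0), 'grip_width': np.float64(0.087)}
side 379.3020996814042 379.3020996814042 318.1547814108072 201.54756053713223 [ 2.07419325 -0.23078117  0.10139955] [-0.49535401  0.14376793  0.8864754 ]
side chamber 0.61 [347.5, 186.4] 5504 301 383 113 237
side lid 0.8 [366.6, 149.2] 1549 351 383 112 192
side lid 0.3 [345.6, 187.5] 5268 302 383 113 236
side amber_bottle 0.58 [328.7, 158.1] 254 316 333 147 167
side beaker 0.62 [347.3, 240.3] 838 332 357 224 261
side carton 0.56 [297.0, 266.4] 859 280 316 254 279
top 394.4342508943547 394.4342508943547 319.4012206962772 200.27360298823362 [ 2.1929304  -2.14150438  0.13675127] [-0.00772865  0.5331909   0.81514896]
top chamber 0.73 [283.8, 158.6] 11536 230 337 93 224
top lid 0.91 [283.6, 118.5] 4805 229 338 93 149
top amber_bottle 0.62 [201.8, 173.4] 891 184 220 158 190
top amber_bottle 0.59 [285.6, 159.8] 11799 229 337 93 225
top beaker 0.7 [373.9, 196.5] 778 357 387 178 209
top carton 0.9 [385.5, 246.4] 862 367 399 229 268
0.6
```

View pics/side0.png

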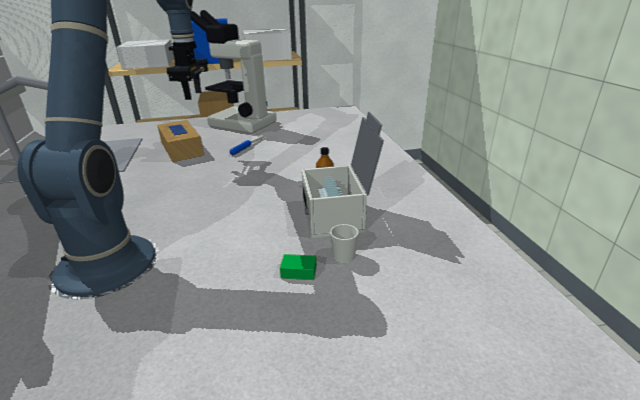

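View pics/top0.png

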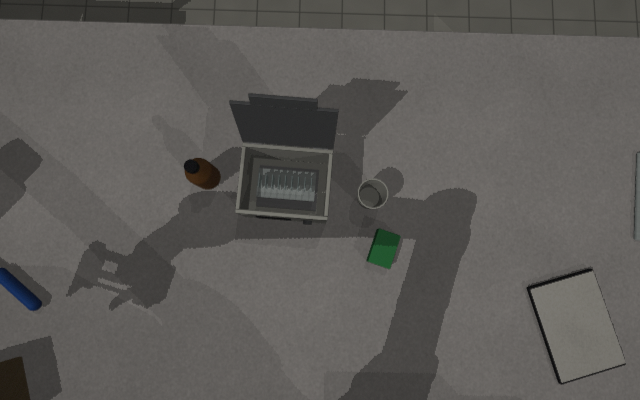

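```bash
python3 - <<'E'
import cv2,numpy as np
a=cv2.imread("pics/top0.png")[85:235,220:350]; b=cv2.imread("pics/side0.png")[105:245,290:395]
a=cv2.resize(a,None,fx=4,fy=4,interpolation=2);a=cv2.convertScaleAbs(a,alpha=1.6)
b=cv2.resize(b,None,fx=2.5,fy=2.5,interpolation=2)
o=np.zeros((600,790,3),np.uint8);o[:600,:520]=a;o[:350,525:525+262]=b[:350,:262];cv2.imwrite("pics/c.png",o)
E
```

```text
(no output)
```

View pics/c.png

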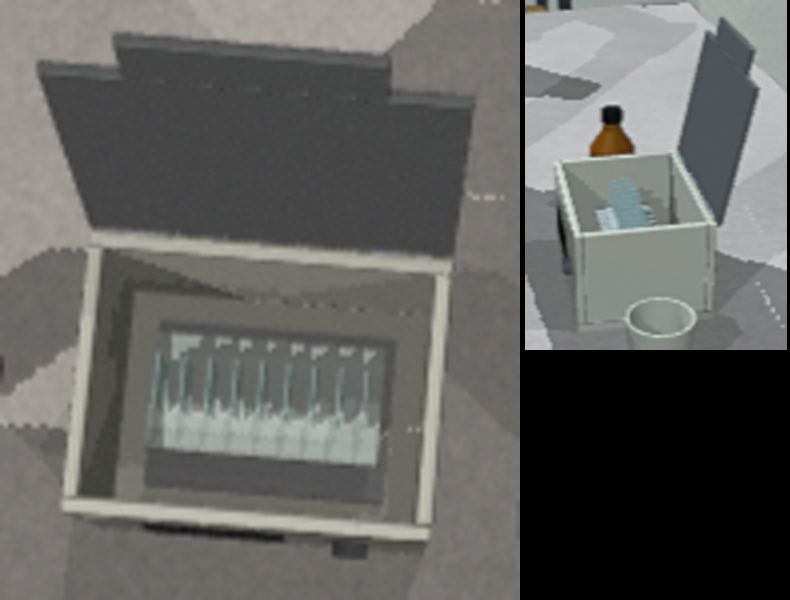

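```bash
cat > h.py <<'E'
import numpy as np,cv2
from scipy.optimize import least_squares
K={"side":(379.302,379.302,318.155,201.548,[2.07419325,-0.23078117,0.10139955],[-0.49535401,0.14376793,0.8864754]),
"top":(394.434,394.434,319.401,200.274,[2.1929304,-2.14150438,0.13675127],[-0.00772865,0.5331909,0.81514896])}
def proj(c,P):
    fx,fy,cx,cy,r,t=K[c]
    return cv2.projectPoints(np.array(P,float).reshape(-1,3),np.array(r),np.array(t),np.array([[fx,0,cx],[0,fy,cy],[0,0,1]]),None)[0][:,0]
def plane(c,uv,z):
    fx,fy,cx,cy,r,t=K[c];R=cv2.Rodrigues(np.array(r))[0];o=-R.T@np.array(t)
    d=R.T@np.array([(uv[0]-cx)/fx,(uv[1]-cy)/fy,1]);return o+d*(z-o[2])/d[2]
E
python3 - <<'E'
from h import *
top={'bl':(243,143.25),'br':(332.25,152.75),'fl':(235.75,211.5),'fr':(327.5,219),'tl':(249.5,96.75),'tr':(317.5,102.5)}
side={'fr':(311.2,198.6),'br':(366.4,194.6),'fl':(302,170.2),'bl':(348.8,166.6),'tl':(368,113),'tr':(382,133.8)}
def pts(p):
    x,y,w,z,a=p
    L={'bl':(.07,.09,0),'br':(.07,-.09,0),'fl':(-.07,.09,0),'fr':(-.07,-.09,0)}
    for k,s in(('tl',1),('tr',-1)):L[k]=(.07-.165*np.cos(a),s*.055,.165*np.sin(a))
    c,s=np.cos(w),np.sin(w)
    return {k:(x+c*v[0]-s*v[1],y+s*v[0]+c*v[1],z+v[2]) for k,v in L.items()}
def f(p):
    P=pts(p);return np.concatenate([(proj(c,[P[k]])[0]-d[k]) for c,d in(("top",top),("side",side)) for k in d])
for c in K:
    r,t=K[c][4:];print(c,-cv2.Rodrigues(np.array(r))[0].T@np.array(t))
r=least_squares(f,[.7,0,0,.11,1.78],loss='soft_l1');print(r.x,np.round(r.fun.reshape(-1,2),1).tolist());print({k:np.round(v,3) for k,v in pts(r.x).items()})
for n,uv,z in(("bottle",(201.8,173.4),.07),("beaker",(373.9,196.5),.05),("carton",(385.5,246.4),.03)):print(n,plane("top",uv,z))
E
```

```text
side [ 0.35317812 -0.79062955  0.54959401]
top [0.43609968 0.01313394 0.87089877]
[ 0.5614998   0.07472389 -0.05816022  0.10293105  1.78804615] [[-0.2, -0.7], [0.8, -2.7], [-0.3, 1.0], [0.0, 1.1], [-0.7, -0.3], [0.1, -0.4], [-1.3, 3.0], [0.4, 1.6], [-0.4, 0.4], [1.6, -0.2], [0.1, 0.3], [-1.4, -7.0]]
{'bl': array([0.637, 0.161, 0.103]), 'br': array([ 0.626, -0.019,  0.103]), 'fl': array([0.497, 0.169, 0.103]), 'fr': array([ 0.486, -0.011,  0.103]), 'tl': array([0.67 , 0.123, 0.264]), 'tr': array([0.664, 0.014, 0.264])}
bottle [0.5782916  0.24791925 0.07      ]
beaker [ 0.54177167 -0.10918721  0.05      ]
carton [ 0.43822927 -0.13758395  0.03      ]
```

```bash
cat >> h.py <<'E'
from scipy.spatial.transform import Rotation as Ro
def fit(top,side,z=.11):
    def pts(p):
        x,y,w,a=p
        L={'bl':(.07,.09,0),'br':(.07,-.09,0),'fl':(-.07,.09,0),'fr':(-.07,-.09,0)}
        for k,s in(('tl',1),('tr',-1)):L[k]=(.07-.165*np.cos(a),s*.055,.165*np.sin(a))
        c,s=np.cos(w),np.sin(w)
        return {k:(x+c*v[0]-s*v[1],y+s*v[0]+c*v[1],z+v[2]) for k,v in L.items()}
    def f(p):
        P=pts(p);return np.concatenate([(proj(c,[P[k]])[0]-d[k]) for c,d in(("top",top),("side",side)) for k in d])
    return least_squares(f,[.56,.07,-.05,1.78],loss='soft_l1')
top={'bl':(243,143.25),'br':(332.25,152.75),'fl':(235.75,211.5),'fr':(327.5,219),'tl':(249.5,96.75),'tr':(317.5,102.5)}
side={'fr':(311.2,198.6),'br':(366.4,194.6),'fl':(302,170.2),'bl':(348.8,166.6),'tl':(368,113),'tr':(382,125.5)}
F=fit(top,side);X,Y,W,A0=F.x
FLIP=1
def world(bx,bz,by=0.):   # box frame relative to hinge middle -> world
    c,s=np.cos(W),np.sin(W);x=bx+.07
    return np.array([X+c*x-s*by,Y+s*x+c*by,.11+bz])
def orient(th):           # fingers pitched th forward from straight down, closing line in the lid's swing plane
    z=np.array([np.sin(th),0,-np.cos(th)]);y=FLIP*np.array([np.cos(th),0,np.sin(th)]);x=np.cross(y,z)
    return (Ro.from_euler('z',W)*Ro.from_matrix(np.c_[x,y,z])).as_rotvec()
def front(a,th,L=.02,w=.06):  # TCP so that the lower/front pad carries the lip at angle a, L behind the tip
    e=.165*np.array([-np.cos(a),np.sin(a)])
    return world(*(e+L*np.array([np.sin(th),-np.cos(th)])+w/2*np.array([np.cos(th),np.sin(th)])))
def back(a,th,L=.02,w=.06):   # TCP so that the rear pad touches the upper (back) edge of the tongue
    e=.165*np.array([-np.cos(a),np.sin(a)])+.006*np.array([np.sin(a),np.cos(a)])
    return world(*(e+L*np.array([np.sin(th),-np.cos(th)])-w/2*np.array([np.cos(th),np.sin(th)])))
E
python3 - <<'E'
import h;from h import *
from cell import *
print(F.x,np.round(F.fun.reshape(-1,2),1).tolist(),world(0,0))
for fl in(1,-1):
    h.FLIP=fl
    for a,th in((1.78,-10),(1.78,0),(1.78,10),(1.4,0),(1.4,10),(1.2,10),(1.0,20),(.8,30),(.5,30),(.5,45),(.2,45),(.0,30),(0,45),(-.05,45),(0,60)):
        p=back(a,np.radians(th)) if a>1.3 else front(a,np.radians(th))
        q=solve_ik(p,orient(np.radians(th)));print(fl,a,th,np.round(p,3),None if q is None else np.round(q,2))
E
```

```text
[ 0.56019305  0.07333973 -0.05888287  1.78229595] [[-0.1, -1.0], [1.7, -2.9], [-0.4, 1.4], [0.8, 1.6], [-0.6, -0.7], [1.0, -0.6], [-1.8, 0.8], [0.2, -0.6], [-0.9, -1.7], [1.4, -2.2], [-0.4, -2.2], [-2.0, -1.5]] [0.63007173 0.06922031 0.11      ]
1 1.78 -10 [0.637 0.069 0.256] [-0.53  0.53  0.58  1.47 -0.29  1.41  0.03]
1 1.78 0 [0.64  0.069 0.25 ] [-0.6   0.44  0.6   1.61 -0.26  1.18  0.  ]
1 1.78 10 [0.644 0.068 0.245] [-0.64  0.35  0.59  1.74 -0.21  0.94 -0.05]
1 1.4 0 [0.578 0.072 0.254] [-0.64  0.32  0.57  1.75 -0.19  1.13 -0.07]
1 1.4 10 [0.582 0.072 0.249] [-0.7   0.23  0.58  1.87 -0.12  0.91 -0.14]
1 1.2 10 [0.603 0.071 0.249] [-0.68  0.27  0.58  1.82 -0.15  0.92 -0.11]
1 1.0 20 [0.576 0.072 0.24 ] [-0.78  0.15  0.59  2.02  0.02  0.66 -0.28]
1 0.8 30 [0.551 0.074 0.226] [-0.84  0.05  0.56  2.21  0.36  0.42 -0.65]
1 0.5 30 [0.521 0.076 0.187] [-0.85  0.07  0.54  2.31  0.5   0.33 -0.81]
1 0.5 45 [0.521 0.076 0.196] [ 0.54  0.14 -1.    2.4   1.76  0.45 -2.07]
1 0.2 45 [0.504 0.077 0.15 ] None
1 0.0 30 [0.501 0.077 0.108] [-0.18  0.21 -0.2   2.39  1.34  0.26 -1.7 ]
1 0 45 [0.501 0
[... 338 characters left out ...]
 [ 0.62  0.55 -1.17  1.68  0.52  1.28  2.42]
-1 1.4 10 [0.582 0.072 0.249] [ 0.67  0.45 -1.17  1.8   0.57  1.06  2.39]
-1 1.2 10 [0.603 0.071 0.249] [ 0.65  0.49 -1.17  1.75  0.61  1.09  2.38]
-1 1.0 20 [0.576 0.072 0.24 ] [ 0.71  0.34 -1.16  1.95  0.64  0.82  2.31]
-1 0.8 30 [0.551 0.074 0.226] [-0.54  0.06  0.23  2.19  0.41  0.43  2.45]
-1 0.5 30 [0.521 0.076 0.187] [-0.54  0.07  0.2   2.29  0.56  0.34  2.26]
-1 0.5 45 [0.521 0.076 0.196] [ 0.36  0.11 -0.81  2.41  1.76  0.42  1.05]
-1 0.2 45 [0.504 0.077 0.15 ] None
-1 0.0 30 [0.501 0.077 0.108] [-0.23  0.21 -0.14  2.39  1.34  0.24  1.45]
-1 0 45 [0.501 0.077 0.117] None
-1 -0.05 45 [0.501 0.077 0.109] None
-1 0 60 [0.498 0.077 0.126] None
```

```bash
cat >> h.py <<'E'
TH=np.radians(27);G=.087
def mid(a,L=.02,w=0.):
    return (front(a,TH,L,G)+back(a,TH,L,G))/2
E
python3 - <<'E'
from h import *
from cell import *
s=read_state();servo_line([.19,.647,.40],velocity=.25)
reach(mid(1.78)+[0,0,.11],orient(TH))
s=read_state();print(s["clock"],s["position"],np.round(s["joint_pos"],2),s["wrist_force"])
for n,p in [("m",mid(1.78))]+[(f"b{a}",back(a,TH,.02,G)) for a in(1.6,1.45)]+[(f"f{a}",front(a,TH,.016,G)) for a in(1.2,.8,.4,.2,0,-.06)]+[("out",front(-.06,TH,.016,G)-[.08,0,0]),("out2",front(-.06,TH,.016,G)-[.04,0,0])]:
    q=solve_ik(p,orient(TH));print(n,np.round(p,3),None if q is None else np.round(q,2))
p=snapshot("side");cv2.imwrite("pics/s1.png",p["frame"][60:260,240:480,::-1].repeat(2,0).repeat(2,1))
E
```

```text
4.1167 [0.67631806 0.06802988 0.36289615] [-0.74  0.18  0.61  1.74 -0.    0.8  -0.21] [ 0.84263392 -0.47003337 -0.08671082]
m [0.676 0.066 0.253] [-0.69  0.27  0.58  1.89 -0.09  0.56 -0.16]
b1.6 [0.611 0.07  0.237] [-0.79  0.17  0.61  2.04  0.05  0.5  -0.31]
b1.45 [0.587 0.072 0.237] [-0.83  0.12  0.62  2.09  0.12  0.5  -0.39]
f1.2 [0.616 0.07  0.269] [-0.8   0.14  0.61  1.99  0.07  0.58 -0.32]
f0.8 [0.561 0.073 0.234] [-0.87  0.08  0.63  2.14  0.21  0.5  -0.48]
f0.4 [0.524 0.075 0.18 ] [-0.9   0.1   0.63  2.28  0.29  0.35 -0.6 ]
f0.2 [0.515 0.076 0.148] [-0.91  0.15  0.64  2.33  0.27  0.26 -0.6 ]
f0 [0.511 0.076 0.115] [-0.47  0.2   0.15  2.34  0.74  0.21 -1.08]
f-0.06 [0.512 0.076 0.106] [-0.35  0.22  0.02  2.35  0.92  0.22 -1.26]
out [0.432 0.076 0.106] None
out2 [0.472 0.076 0.106] [-0.33  0.17 -0.05  2.42  1.05  0.23 -1.43]
```

View pics/s1.png

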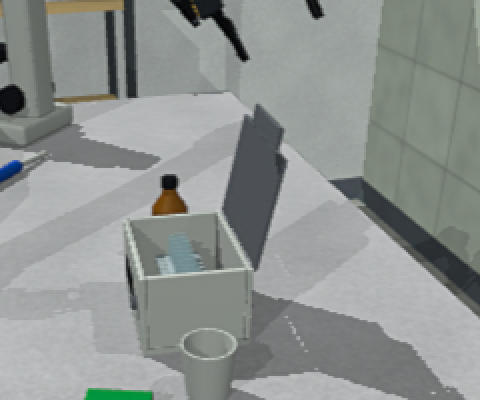

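```bash
python3 - <<'E'
from h import *
from cell import *
def rep(n):
    s=read_state();print(n,round(float(s["clock"]),2),np.round(s["position"],3),np.round(s["wrist_force"],2))
rep("0");servo_line(mid(1.78,.03),velocity=.12);rep("in")
p=snapshot("side");a=p["frame"][60:240,260:450,::-1]
servo_line(back(1.74,TH,.03,G),velocity=.08);rep("touch")
servo_line(back(1.42,TH,.03,G),velocity=.06);rep("tipped")
p=snapshot("side");b=p["frame"][60:240,260:450,::-1]
servo_line(front(1.2,TH,.02,G),velocity=.1);rep("under")
p=snapshot("side");c=p["frame"][60:240,260:450,::-1]
dwell(1);rep("dwell")
p=snapshot("side");d=p["frame"][60:240,260:450,::-1]
o=np.vstack([np.hstack([a,b]),np.hstack([c,d])]);cv2.imwrite("pics/s2.png",cv2.resize(o,None,fx=1.6,fy=1.6,interpolation=2))
E
```

```text
0 4.17 [0.676 0.068 0.363] [-0.07  0.72 -0.28]
in 5.31 [0.681 0.066 0.245] [-0.04  0.21  0.48]
touch 6.08 [0.639 0.069 0.225] [ 0.12  0.15 -0.14]
tipped 7.11 [0.586 0.072 0.227] [ 0.25 -0.46  0.06]
under 7.81 [0.618 0.07  0.265] [ 0.46 -0.47 -0.11]
dwell 8.86 [0.618 0.07  0.266] [-0.74  0.06  0.62]
```

View pics/s2.png

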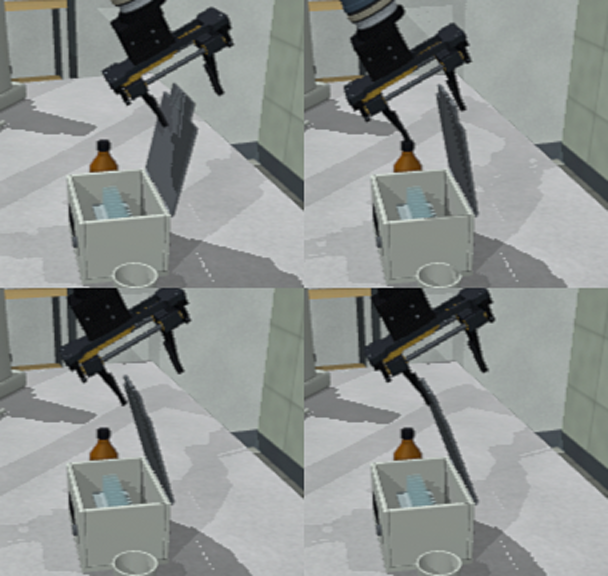

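```bash
python3 - <<'E'
from h import *
from cell import *
def rep(n):
    s=read_state();print(n,round(float(s["clock"]),2),np.round(s["position"],3),np.round(s["wrist_force"],2),np.round(s["joint_pos"],2))
im=[]
def pic():
    im.append(snapshot("side")["frame"][60:240,260:450,::-1])
for a in(1.05,.9,.75,.6,.45,.3,.2):
    servo_line(front(a,TH,.018,G),velocity=.035);rep(a)
    if a in(.9,.45):pic()
pic();im.append(snapshot("top")["frame"][60:240,200:390,::-1])
for a in(0.1,0,-.06):
    q=solve_ik(front(a,TH,.018,G),orient(TH));print(a,None if q is None else np.round(q,2))
o=np.vstack([np.hstack(im[:2]),np.hstack(im[2:])]);cv2.imwrite("pics/s3.png",cv2.resize(o,None,fx=1.6,fy=1.6,interpolation=2))
E
```

```text
1.05 9.77 [0.595 0.071 0.257] [-0.61 -0.97  0.11] [-0.87  0.12  0.67  2.05  0.11  0.55 -0.36]
0.9 10.62 [0.575 0.072 0.243] [-0.52 -0.07  0.89] [-0.9   0.09  0.67  2.11  0.16  0.51 -0.42]
0.75 11.53 [0.556 0.074 0.226] [-0.68 -0.16  0.15] [-0.92  0.08  0.67  2.16  0.21  0.47 -0.48]
0.6 12.39 [0.541 0.074 0.207] [-1.91 -0.19 -0.15] [-0.94  0.08  0.68  2.22  0.24  0.43 -0.53]
0.45 13.25 [0.528 0.075 0.185] [-1.87 -0.71 -0.49] [-0.95  0.1   0.68  2.26  0.26  0.37 -0.56]
0.3 14.16 [0.519 0.076 0.162] [-1.54  0.23 -0.99] [-0.94  0.13  0.68  2.31  0.25  0.3  -0.57]
0.2 14.78 [0.515 0.076 0.146] [-1.37 -0.48 -0.09] [-0.93  0.16  0.66  2.33  0.24  0.25 -0.57]
0.1 [-0.65  0.18  0.35  2.34  0.5   0.23 -0.84]
0 [-0.29  0.21 -0.05  2.33  0.87  0.24 -1.21]
-0.06 [-0.29  0.23 -0.05  2.34  0.97  0.23 -1.31]
```

View pics/s3.png

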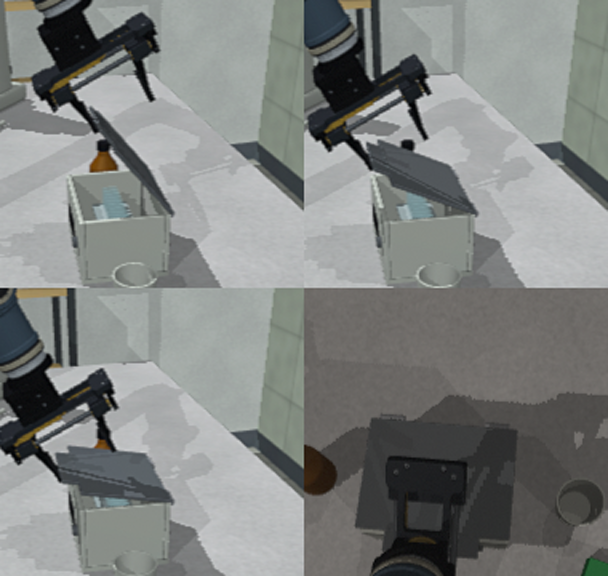

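```bash
python3 - <<'E'
from h import *
from cell import *
def rep(n):
    s=read_state();print(n,round(float(s["clock"]),2),np.round(s["position"],3),np.round(s["wrist_force"],2),np.round(s["joint_pos"],2),np.round(Ro.from_rotvec(s["orientation"]).as_matrix()[:,2],3))
try:
    for a in(.15,.1,.06,.03):
        servo_line(front(a,TH,.018,G),velocity=.02);rep(a)
except IKError as e:print("IK",e)
im=[snapshot("side")["frame"][130:240,260:390,::-1],snapshot("top")["frame"][130:240,220:350,::-1]]
for a in(0,-.03,-.06):
    for dx in(0,.03,.05):
        q=solve_ik(front(a,TH,.018,G)-[dx,0,0],orient(TH));print(a,dx,None if q is None else np.round(q,2))
cv2.imwrite("pics/s4.png",cv2.resize(np.hstack(im),None,fx=3,fy=3,interpolation=2))
E
```

```text
0.15 15.44 [0.514 0.076 0.138] [-1.47 -0.01 -1.43] [-0.91  0.18  0.64  2.34  0.24  0.22 -0.58] [ 0.453 -0.027 -0.891]
0.1 16.0 [0.513 0.076 0.13 ] [-1.62  1.41 -0.43] [-0.75  0.18  0.46  2.34  0.41  0.21 -0.75] [ 0.453 -0.026 -0.891]
0.06 16.48 [0.513 0.076 0.124] [-1.87  1.01 -0.91] [-0.6   0.19  0.3   2.34  0.57  0.21 -0.91] [ 0.453 -0.026 -0.891]
0.03 16.88 [0.512 0.076 0.119] [-1.57  0.65 -1.23] [-0.52  0.2   0.21  2.34  0.67  0.21 -1.02] [ 0.453 -0.026 -0.891]
0 0 [-0.45  0.21  0.12  2.34  0.77  0.21 -1.11]
0 0.03 [-0.51  0.16  0.16  2.4   0.85  0.21 -1.22]
0 0.05 [-0.54  0.13  0.17  2.44  0.9   0.22 -1.29]
-0.03 0 [-0.38  0.22  0.05  2.34  0.87  0.22 -1.21]
-0.03 0.03 [-0.45  0.17  0.09  2.4   0.93  0.21 -1.3 ]
-0.03 0.05 [-0.47  0.15  0.09  2.44  0.99  0.22 -1.38]
-0.06 0 [-0.34  0.23  0.01  2.35  0.94  0.22 -1.28]
-0.06 0.03 [-0.39  0.19  0.02  2.41  1.02  0.21 -1.39]
-0.06 0.05 [-0.4   0.16  0.02  2.44  1.07  0.22 -1.46]
```

View pics/s4.png

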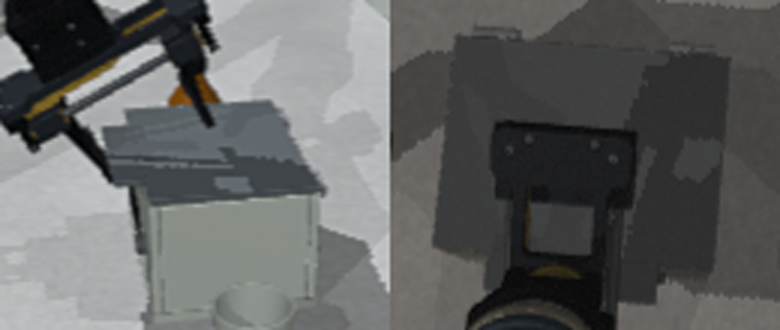

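```bash
python3 - <<'E'
from h import *
from cell import *
def rep(n):
    s=read_state();print(n,round(float(s["clock"]),2),np.round(s["position"],3),np.round(s["wrist_force"],2),np.round(s["joint_pos"],2))
for a in(.015,0,-.015,-.03,-.045,-.06):
    r=servo_line(front(a,TH,.018,G),velocity=.012,force_limit=6);rep((a,r))
    if r:break
im=[snapshot("side")["frame"][130:240,260:390,::-1],snapshot("top")["frame"][130:240,220:350,::-1]]
cv2.imwrite("pics/s5.png",cv2.resize(np.hstack(im),None,fx=3,fy=3,interpolation=2))
E
```

```text
(0.015, False) 17.34 [0.512 0.076 0.116] [-1.79  0.94 -1.45] [-0.48  0.2   0.17  2.34  0.72  0.21 -1.06]
(0, False) 17.7 [0.513 0.076 0.114] [ 0.39 -0.42  0.02] [-0.45  0.21  0.13  2.34  0.76  0.21 -1.11]
(-0.015, False) 18.06 [0.512 0.076 0.111] [-0.03  0.35 -0.33] [-0.42  0.21  0.1   2.34  0.81  0.21 -1.15]
(-0.03, False) 18.42 [0.512 0.076 0.109] [ 0.44 -0.26  0.69] [-0.4   0.22  0.07  2.34  0.85  0.21 -1.19]
(-0.045, False) 18.77 [0.512 0.076 0.106] [ 0.02 -0.19 -0.32] [-0.37  0.22  0.04  2.34  0.89  0.21 -1.24]
(-0.06, False) 19.13 [0.513 0.076 0.104] [-0.3   0.55  0.81] [-0.35  0.23  0.02  2.35  0.93  0.21 -1.28]
```

View pics/s5.png

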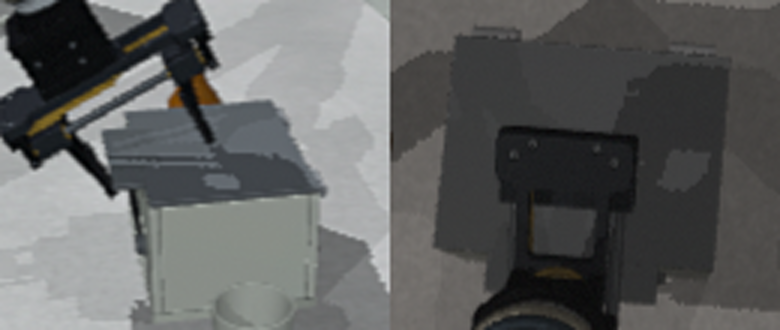

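```bash
python3 - <<'E'
from h import *
from cell import *
def rep(n):
    s=read_state();print(n,round(float(s["clock"]),2),np.round(s["position"],3),np.round(s["wrist_force"],2))
p=front(-.06,TH,.018,G);d=world(-.045,0)-world(0,0)
servo_line(p+d,velocity=.06);rep("out")
servo_line(p+d+[0,0,.17],velocity=.12);rep("up")
dwell(.5)
im=[snapshot("side")["frame"][130:280,260:400,::-1],snapshot("top")["frame"][130:280,220:410,::-1]]
cv2.imwrite("pics/s6.png",cv2.resize(np.hstack(im),None,fx=2.4,fy=2.4,interpolation=2))
for c,t in(("top","amber_bottle"),("top","beaker"),("top","carton")):
    print(t,[r["position"] for r in silhouettes(c,t)[:1]])
E
```

```text
out 20.13 [0.468 0.079 0.104] [ 0.21  0.02 -0.6 ]
up 21.7 [0.467 0.079 0.273] [-0.06  0.14  0.09]
amber_bottle [[204.2, 172.6]]
beaker [[372.1, 195.6]]
carton [[371.8, 197.8]]
```

View pics/s6.png

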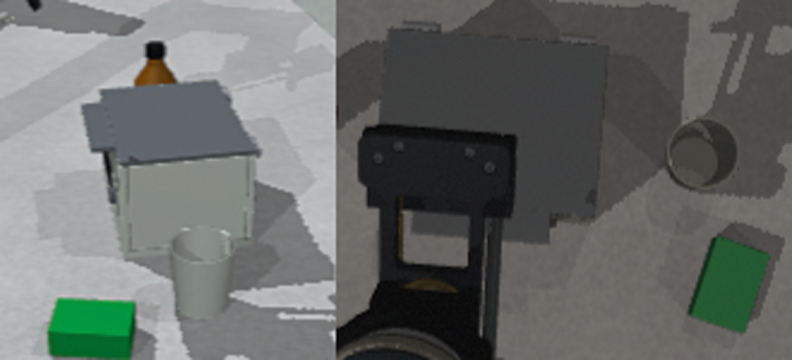

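The lid lies level on the rim. The hand is clear, and the bottle, beaker and carton are still where they stood.

```bash
python3 -c "
from cell import *
print(finish_job())"
```

```text
the job is handed in; nothing more can be done
None
```

I tipped the lid, caught it from below on the front finger and lowered it until it was fully shut. The hand is clear, the bottle, beaker and carton look unmoved in the camera pictures, and the job was handed in at about 22 s.

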